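# Seat a crystal blank in the marking V-block and hold it down

### The job

Lift the frosted crystal blank off its plywood rest and lay it in the steel V-block with its flat base end (not the necked end) up against the block's end stop. Be gentle: crystal must not be dropped or rammed, and leave the other things on the bench alone. Finish while holding it there: the fingers, gripping it or resting on top, keep pressing the blank firmly down so that it bears on both sides of the V, and stay on it.

Things in the scene. Friction and masses are not known exactly. Their poses are not given: they have to be found in the camera images.
- blank_mid (a point): Centre of the crystal blank's main cylinder, on its axis: frosted pale glass rod, main cylinder 40 mm in diameter, 130 mm long, 0.35 to 0.55 kg. Its x axis runs along the rod from base end to neck end; a neck 24 mm in diameter and 25 mm long sticks out at +x (rod from x = -65 to +90 mm). It starts lying level on the rest, axis 42 mm above the bench.
- blank_base (a point): Centre of the blank's flat base end face (the end without the neck), 65 mm from blank_mid along the rod's -x. Same axes as blank_mid.
- rest: Fixed plywood rest, plate 130 x 80 x 8 mm with two notched cross bars (20 mm along the rod, 60 mm wide, centred at x = -48 and +48 mm, tops 28 mm above the bench). Origin at the centre of its underside; the rod lies along its x, neck to +x, middle within 4 mm of the rest's. Between the bars 76 mm are free for fingers down to the plate.
- vblock: Fixed steel V-block, base plate 150 x 80 x 15 mm (x -81 to +69). Origin on the bench below the middle of the V, which runs along its x in two saddles, x = -58 to -38 and +38 to +58 mm; between them 76 mm are free for fingers down to the base plate. At the -x end stands the end stop, a plate 64 mm wide reaching 81 mm above the bench, inner face at x = -65 mm.
- v_mid (a point): Where blank_mid lies when the blank is fully home: on the V's centre line, 55.3 mm above the bench, above the vblock's origin. Axes as the vblock: the seated blank's x axis points along this x axis, neck to +x, away from the stop.
- v_stop (a point): Point on the end stop's inner face at the height of the seated rod's axis, where blank_base comes when the blank is fully home. Axes as the vblock.
- flank_left: The two flanks of the V on the vblock's +y side (one on each saddle), part of the vblock; origin and axes as the vblock. Flanks slope 45 degrees, 90 degrees between left and right; their planes meet 27 mm above the bench; the mouth is 52 mm wide, 53 mm above the bench.
- flank_right: The two flanks of the V on the vblock's -y side, part of the vblock; origin and axes as the vblock. Friction is high (it may reach 1): a blank gripped a fraction of a millimetre off the V's centre line can hang on one side only; freed from the grip it settles onto both, and a push straight down on top then loads both alike.
- tumbler: Bystander: tapered frosted crystal tumbler blank standing on the bench, base diameter 80 mm, 118 mm high. Origin at the centre of its underside.
- cap: Bystander: black marker cap standing on the bench, diameter 20 mm, 34 mm high. Origin at the centre of its underside.
- collar: Bystander: dark steel clamp collar 40 x 30 x 34 mm with a screw on one side. Origin at the centre of its underside.
Mind the look-alikes: they are no part of the job. Leave any orange, purple or red look-alike of the part that bears blank_mid alone.

How it is judged (in metres and radians):
On the way:
1. the blank is lifted clear of its rest (height (world z) of blank_mid above 0.085 m and contact force between blank and rest below 0.05 N), for 0.1 s.
At the end, for the whole second after the job is handed in: The blank lies in the V within 3 mm sideways, 2 mm in height and 0.03 rad of fully home, base end within 3 mm of the stop, at rest, the fingers on it, pressing with over 5 N on each side of the V (its weight alone gives about 3 N), all through the last second (y of blank_mid in the frame of v_mid between -0.003 and 0.003 m and z of blank_mid in the frame of v_mid between -0.003 and 0.002 m and x of blank_base in the frame of v_stop between -0.003 and 0.003 m and angle between the x axis of blank_mid and the x axis of v_mid, either way round below 0.03 rad and contact force between blank and flank_left above 5 N and contact force between blank and flank_right above 5 N and contact force between blank and the fingers above 2 N and linear speed of blank below 0.02 m/s); the arm keeps its last pose, push and grip.
It fails at once if the blank is rammed or dropped into the V-block (over 80 N on one side of the V, or 120 N on the whole block) (contact force between blank and flank_left above 80 N or contact force between blank and flank_right above 80 N or contact force between blank and vblock above 120 N).
It fails at once if the blank is dropped on the bench (height (world z) of blank_mid below 0.032 m).
It fails at once if a bystander is pushed away (over 30 mm) or knocked over (distance of any of tumbler, cap, collar from where it was at the start of the episode above 0.03 m or angle between any of tumbler, cap's own z axis and vertical above 0.5 rad).
It also fails if it takes over 48 s, if anything falls off the work surface, if the arm or the gripper's body presses on something with over 40 N, if the wrist force passes 120 N, or if a joint passes its speed limit or range.

### The arm

A 6-joint arm with a two-finger parallel gripper is mounted at the origin on the work surface. World frame = base frame: x ahead of the robot, y to its left, z up, the work surface at z = 0. Lengths are in mm, angles in rad, forces in N, time in s.
With the tool pointing down it reaches from about 350 to 775 mm from the base axis. Payload 7.3 kg.
Tool frame: the origin (TCP) lies on the front face of the gripper's body, between the roots of the fingers; the fingertips stand 66 mm ahead of it and the grasp point (between the pads) lies 47 mm ahead of it (bot.tip_extent is the distance from the TCP to the fingertips, in mm); z points along the fingers, y is the line along which they close (so a half turn about z gives the same grasp; the last joint's range is limited). The gripper opens to 92 mm and grips with 3 to 60 N. Pads are 19 mm wide; open, the fingers measure 130 mm over their backs; the gripper's body (75 mm by 190 mm) begins 47 mm behind the grasp point.
Start: joints at [1.09, 0.342, 1.524, -0, 1.275, -0.146], TCP at [172.488, 495.869, 292.241] pointing down, gripper open.
Joint ranges: [-2.53, 2.53], [-0.77, 2.02], [0.04, 2.7], [-1, 4.14], [0.28, 2.66], [-3.11, 3.11]. Speed limits (rad/s): [2.57, 2.57, 3.14, 3.14, 3.14, 3.14].

### API

Orientations are given as [roll, pitch, yaw] about the fixed x, y, z axes, in that order (R = Rz(yaw) Ry(pitch) Rx(roll)).
In Python, from plant import readout, viewer, order, bot gives the robot as it stands.
- The arm moves only by the shell command python3 -m creep 'ROWS'. ROWS is text: rows parted by semicolons, each of 7 numbers parted by spaces: the shift along the world's x, y, z in m, then the turn, a rotation vector about the world's x, y, z in rad, then the opening in per cent of the stroke, from 0 (shut) to 100 (fully open). A call has 1 to 8 rows; each row shifts and turns the commanded pose from where the row before left it; what a row does not reach is not made up. A row lasts 1/12 s, in which the tool goes at most 41.7 mm and 7.16 degrees, less where a joint would pass 70% of its speed; a pose out of reach is approached as far as the arm can. A call is refused whole if a number of a shift passes 0.0417 or a number of a turn 0.125, either way. A call with a gripper value outside its range is refused whole. The fingers move at their own pace and stop on an object; the grip force is fixed at half the most. Time passes only in rows, so rows that do not move let the fingers close. It gives the time, the measured TCP pose, the force, the opening and the grip force at its end, in the units of the state.
- readout.get_obs(): the state, without advancing time (a new reading comes with each control period).
- viewer.capture(name): name is "scene" or "top" or "wrist"; returns the picture (420x560x3 uint8, red, green, blue); there is no depth.
- viewer.camera_info(name): a dict with "fx", "fy", "cx", "cy" (pixels), "origin" and "rotation" of the camera in the world. Camera axes: x right, y up, looking along -z (the intrinsics and any distortion apply to the point x, -y, -z); pixel columns grow to the right and rows downward; lengths in mm; the calibration is good to about 2 mm. A picture is of the moment at which its call begins: read the wrist's pose just before it. camera_info takes no time and is no camera call; for the wrist camera it gives the pose at the moment of the call.
- order.close_job(): hands the job in; it is judged then, once.
The state is a dict: "time": time; "joint_positions": joint angles; "dq": joint speeds; "tau": joint torques, N m; "tool_pos": TCP position; "tcp_rot": TCP orientation; "contact_force": force on the tool from outside, world axes, zero at the start; "moment": the same for the moment, N m; "grip_width": finger opening in mm; "finger_force": force on a finger pad.
Only numpy, scipy, OpenCV 4.12 (cv2) and the standard library are available. Lean on these libraries where they do the work, as an engineer would, in place of code of your own. Each camera call takes 0.05 s, during which the arm holds its last target. There are 200 camera calls.

## Working session

There is one attempt and no reset: what is moved stays moved. The work goes in short steps, Python scripts to look and compute and a shell command to move; the robot and the scene stay as the last step left them, time stands still between calls to the robot, and variables do not carry over. Pictures are saved under pics/ and viewed, at most 10 in all, crops included, and the job is handed in when it is done.

```bash
mkdir -p pics; ls
python3 - <<'E'
from plant import readout, viewer
import cv2
for n in("scene","top"):
    im=viewer.capture(n); cv2.imwrite(f"pics/{n}0.png",im[:,:,::-1]); print(n,viewer.camera_info(n))
print(readout.get_obs())
E
```

```text
pics
scene {'fx': 402.4877283267112, 'fy': 402.4877283267112, 'cx': 280.24334081964406, 'cy': 206.3085569770415, 'origin': array([1233.89774454,  -23.28480753,  819.64341103]), 'rotation': array([ 0.71857873, -0.00617967,  1.57944014])}
top {'fx': 382.86686374351876, 'fy': 382.86686374351876, 'cx': 278.32861699620577, 'cy': 209.855861965092, 'origin': array([ 382.40024916,   -3.9039082 , 1152.70694647]), 'rotation': array([ 1.42151515e-01,  1.30643302e-03, -1.54229933e+00])}
{'time': 0.1, 'joint_positions': array([ 1.09003046e+00,  3.42622673e-01,  1.52490326e+00,  7.39972094e-06,
        1.27537278e+00, -1.46002533e-01]), 'dq': array([ 0.00152721, -0.00166712, -0.00366552, -0.00021012, -0.00067068,
        0.00232349]), 'tau': array([ 2.59015542e-03, -4.32007527e+01, -2.44696587e+01,  7.20980228e-02,
        5.26655058e-02, -8.76867671e-05]), 'tool_pos': array([172.34273897, 495.62932667, 291.63652129]), 'tcp_rot': array([-3.14030152e+00, -1.97012867e-04,  2.80682703e+00]), 'contact_force': array([-0.2510215 , -0.07186537,  1.21499789]), 'moment': array([-0.00355191, -0.00989061,  0.047787  ]), 'finger_force': 0.0, 'grip_width': 91.71380851867768}
```

View pics/top0.png

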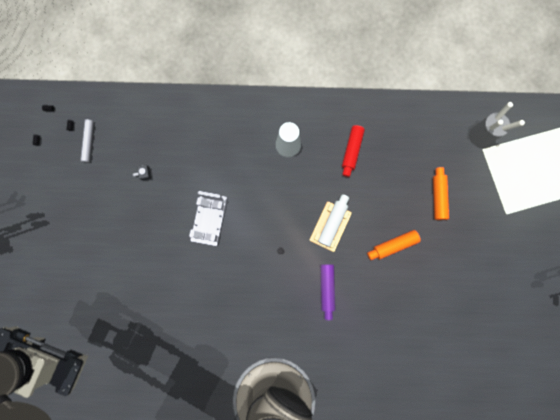

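View pics/scene0.png

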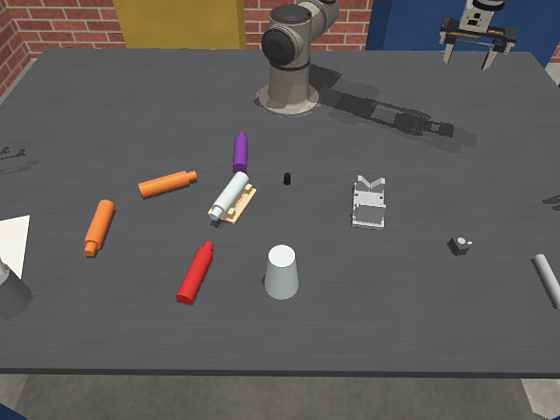

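Top view: the rest and blank are near (332,224) with the neck up and to the right. The V-block is near (208,218), with its stop apparently at the top, away from the robot. The collar is at (143,173), the cap at (281,251) and the tumbler at (288,140). I'll enlarge the details in both views.

```bash
cat > h.py <<'E'
import numpy as np, cv2
from scipy.spatial.transform import Rotation as R
from plant import viewer
def cam(n):
    c=viewer.camera_info(n); return c,R.from_euler('xyz',c['rotation']).as_matrix()
def proj(P,n,cr=None):
    c,M=cr or cam(n); p=(np.atleast_2d(P)-c['origin'])@M
    return np.c_[c['cx']+c['fx']*p[:,0]/-p[:,2], c['cy']+c['fy']*p[:,1]/p[:,2]]
def back(uv,z,n,cr=None):
    c,M=cr or cam(n); uv=np.atleast_2d(uv).astype(float)
    d=np.c_[(uv[:,0]-c['cx'])/c['fx'],-(uv[:,1]-c['cy'])/c['fy'],-np.ones(len(uv))]@M.T
    return c['origin']+d*((z-c['origin'][2])/d[:,2])[:,None]
E
python3 - <<'E'
import cv2,numpy as np
from h import *
print(back([[332,224],[208,218]],0,'top'),back([[233,197],[369,205]],20,'scene'))
t=cv2.imread('pics/top0.png');s=cv2.imread('pics/scene0.png')
f=lambda im,u,v:cv2.resize(im[v:v+75,u:u+100],(400,300),interpolation=cv2.INTER_CUBIC)
cv2.imwrite('pics/crop0.png',np.vstack([np.hstack([f(t,160,180),f(t,282,187)]),np.hstack([f(s,320,165),f(s,183,160)])]))
E
```

```text
[[ 508.65537938 -161.21260199    0.        ]
 [ 516.28254065  214.80590492    0.        ]] [[ 503.04142789 -151.81111388   20.        ]
 [ 526.61853014  210.91645447   20.        ]]
```

View pics/crop0.png

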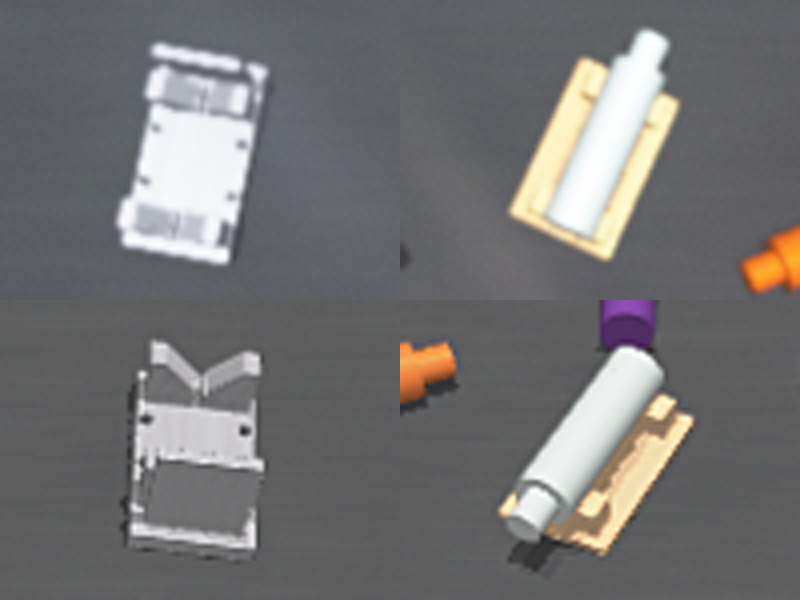

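The crops settle the layout. The V-block's stop is on the side away from the robot (world +x), so its x axis points at about yaw 3.04. The blank's neck points away from the robot, at about yaw -0.39. The blank therefore needs to turn by about -2.86 rad.

Run:
```python
from h import *
b=back([[324.5,243],[345,197]],42,'top'); d=b[1]-b[0]; print('top blank',b, np.linalg.norm(d),np.arctan2(d[1],d[0]), b[0]+d*65/155)
# scene: base end centre / neck end
b=back([[183+(640-400)/4,160+68/4],[183+(518-400)/4,160+220/4]],42,'scene');d=b[1]-b[0];print('scene',b,np.linalg.norm(d),np.arctan2(d[1],d[0]), b[0]+d*65/155)
# vblock base-plate corners bottom row & stop ends (top, z=81)
print('stop top',back([[160+152/4,180+48/4],[160+240/4,180+64/4]],81,'top'))
print('base bottom edge',back([[160+122/4,180+244/4],[160+230/4,180+262/4]],15,'top'))
print(cam('wrist')[0])
```

```text
top blank [[ 448.17179705 -134.26428021   42.        ]
 [ 585.02996406 -193.04078162   42.        ]] 148.94574513808624 -0.40565082785221857 [ 505.56393161 -158.91249048   42.        ]
scene [[ 448.56204886 -127.28816684   42.        ]
 [ 585.2170616  -194.5244706    42.        ]] 152.30007567689742 -0.4572391554194012 [ 505.86898969 -155.48403616   42.        ]
stop top [[580.54432576 231.97217558  81.        ]
 [570.76074708 168.76075114  81.        ]]
base bottom edge [[444.39260025 260.14661864  15.        ]
 [433.36984013 179.34267798  15.        ]]
{'fx': 373.1776063297649, 'fy': 373.1776063297649, 'cx': 276.42577701699565, 'cy': 208.82396296104343, 'origin': array([107.07265665, 518.02675934, 385.35898363]), 'rotation': array([-2.62780535e-01,  2.54524442e-05,  1.23666769e+00])}
```

```bash
python3 -m creep '0.02 -0.036 0 0 0 -0.01 100;0.02 -0.036 0 0 0 -0.01 100;0.02 -0.036 0 0 0 -0.01 100;0.02 -0.036 0 0 0 -0.01 100;0.02 -0.036 0 0 0 -0.01 100;0.02 -0.036 0 0 0 0 100;0.02 -0.036 0 0 0 0 100;0.02 -0.036 0 0 0 0 100'
```

```text
time: 0.77
tool_pos: [332.7, 206.0, 292.2]
tcp_rot: [3.142, -0.0, 2.757]
contact_force: [1.4, 0.1, 0.4]
grip_width: 91.4
finger_force: 0.0
```

```bash
python3 -m creep '0.018 -0.037 0 0 0 -0.006 100;0.018 -0.037 0 0 0 -0.006 100;0.018 -0.037 0 0 0 -0.006 100;0.018 -0.037 0 0 0 -0.006 100;0.018 -0.037 0 0 0 -0.006 100;0.018 -0.037 0 0 0 0 100;0.018 -0.037 0 0 0 0 100;0.018 -0.037 0 0 0 0 100' && python3 -m creep '0.014 -0.034 0 0 0 0 100;0.014 -0.033 0 0 0 0 100;0 0 0 0 0 0 100;0 0 0 0 0 0 100'
python3 - <<'E'
from h import *
im=viewer.capture('wrist')
import pickle; pickle.dump(cam('wrist'),open('w1.pkl','wb'))
cv2.imwrite('pics/w1.png',im[:,:,::-1])
E
```

```text
time: 1.43
tool_pos: [476.8, -90.2, 292.0]
tcp_rot: [3.141, -0.001, 2.726]
contact_force: [0.8, 0.7, 0.3]
grip_width: 91.6
finger_force: 0.0
time: 1.77
tool_pos: [504.5, -156.6, 291.2]
tcp_rot: [3.141, -0.002, 2.724]
contact_force: [-0.6, 1.2, -0.6]
grip_width: 91.6
finger_force: 0.0
```

View pics/w1.png

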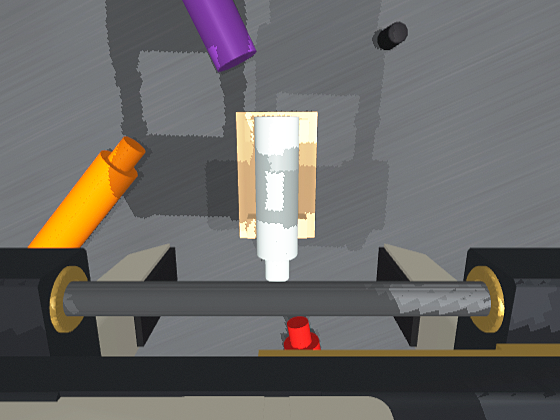

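The wrist view shows the blank (white) from base (277,118) to neck end (277,280), almost aligned with the tool. The fingers straddle it and nothing blocks the descent. I'll fit its silhouette for an exact pose.

```bash
cat >> h.py <<'E'
from scipy.optimize import minimize
def sil(x,y,z,yaw,cr,k=4):
    a=np.linspace(0,2*np.pi,60); out=np.zeros((420*k,560*k),np.uint8); d=np.array([np.cos(yaw),np.sin(yaw),0]); n=np.array([-d[1],d[0],0])
    for r,x0,x1 in((20,-65,65),(12,65,90)):
        P=np.vstack([np.array([x,y,z])+d*s+r*(np.cos(a)[:,None]*n+np.sin(a)[:,None]*[0,0,1]) for s in(x0,x1)])
        q=(proj(P,None,cr)+.5)*k; cv2.fillConvexPoly(out,cv2.convexHull(np.round(q).astype(np.int32)),1)
    return out
def fit(mask,z,p0,cr,k=4):
    m=cv2.resize(mask.astype(np.float32),None,fx=k,fy=k,interpolation=cv2.INTER_LINEAR)>.5
    f=lambda p:np.mean(np.logical_xor(sil(p[0],p[1],z,p[2]/300,cr)>0,m))*1e4
    s=np.array([p0[0],p0[1],p0[2]*300]); r=minimize(f,s,method='Nelder-Mead',options=dict(initial_simplex=np.vstack([s]+[s+8*e for e in np.eye(3)]),xatol=.05,fatol=.01))
    return r.x[0],r.x[1],r.x[2]/300,r.fun,m.mean()*1e4
E
python3 - <<'E'
from h import *
import pickle
from plant import readout
for f,cr,c in(('w1',pickle.load(open('w1.pkl','rb')),(277,190)),('top0',cam('top'),(334,222)),('scene0',cam('scene'),(228,195))):
    im=cv2.imread(f'pics/{f}.png'); h=cv2.cvtColor(im,cv2.COLOR_BGR2HSV)
    for th in (130,150):
        m=((h[:,:,1]<40)&(h[:,:,2]>th)).astype(np.uint8); n,l=cv2.connectedComponents(m); m=l==l[c[1],c[0]]
        print(f,th,m.sum(),fit(m,42,(505,-157,-.43),cr))
o=readout.get_obs();print(o['tool_pos'],o['tcp_rot'])
E
```

```text
w1 130 7261 (np.float64(506.63010498328435), np.float64(-156.029923620732), np.float64(-0.4148905365212127), np.float64(32.36607142857143), np.float64(308.7850765306123))
w1 150 7231 (np.float64(506.42830131034685), np.float64(-156.05585179135073), np.float64(-0.41529208348859387), np.float64(32.70355017006803), np.float64(307.5255102040816))
top0 130 696 (np.float64(507.2734928858775), np.float64(-157.28045361562303), np.float64(-0.41120331530434445), np.float64(1.684736394557823), np.float64(29.5812074829932))
top0 150 684 (np.float64(507.2752085690334), np.float64(-157.2967357013724), np.float64(-0.41199890755297514), np.float64(1.5412414965986394), np.float64(29.071003401360546))
scene0 130 734 (np.float64(505.78574914345506), np.float64(-156.66395404267007), np.float64(-0.40364092050405176), np.float64(2.9496173469387754), np.float64(31.244685374149658))
scene0 150 655 (np.float64(499.7638687950104), np.float64(-154.92040010931066), np.float64(-0.3941006113897462), np.float64(5.585671768707483), np.float64(27.843324829931973))
[ 504.0831546  -155.23038052  291.4269894 ] [ 3.14109692e+00 -2.08122028e-03  2.72546041e+00]
```

```bash
python3 -m creep '0.002 -0.0005 -0.03 0 0 0.003 100;0 0 -0.03 0 0 0 100;0 0 -0.03 0 0 0 100;0 0 -0.03 0 0 0 100;0 0 -0.03 0 0 0 100;0 0 -0.02 0 0 0 100;0 0 -0.01 0 0 0 100;0 0 0 0 0 0 100'
python3 - <<'E'
from plant import readout
o=readout.get_obs();print(o['tool_pos'],o['tcp_rot'],o['contact_force'])
E
```

```text
time: 2.48
tool_pos: [505.2, -153.9, 110.6]
tcp_rot: [3.141, -0.004, 2.731]
contact_force: [-0.2, 0.5, 0.8]
grip_width: 91.9
finger_force: 0.0
[ 505.24460552 -153.93018311  110.59025153] [ 3.14122316 -0.00439934  2.73120444] [-0.2222097   0.54865251  0.75254873]
```

```bash
python3 -m creep '0.001 -0.0015 -0.01 0 0 0 100;0 0 -0.008 0 0 0 100;0 0 -0.003 0 0 0 100;0 0 0 0 0 0 100;0 0 0 0 0 0 20;0 0 0 0 0 0 20;0 0 0 0 0 0 20;0 0 0 0 0 0 20' && python3 -m creep '0 0 0 0 0 0 20;0 0 0 0 0 0 20;0 0 0 0 0 0 20;0 0 0 0 0 0 20'
```

```text
time: 3.15
tool_pos: [507.6, -157.3, 91.6]
tcp_rot: [3.142, 0.001, 2.73]
contact_force: [-0.5, 0.0, -0.1]
grip_width: 70.3
finger_force: 0.0
time: 3.48
tool_pos: [507.5, -157.1, 91.3]
tcp_rot: [3.141, 0.0, 2.73]
contact_force: [-0.4, 0.8, -0.4]
grip_width: 42.9
finger_force: 0.0
```

```bash
python3 -m creep '0 0 -0.001 0 0 0 20;0 0 0 0 0 0 20;0 0 0 0 0 0 20;0 0 0 0 0 0 20;0 0 0 0 0 0 20;0 0 0 0 0 0 20' && python3 -m creep '0 0 0.005 0 0 0 20;0 0 0.015 0 0 0 20;0 0 0.025 0 0 0 20;0 0 0.03 0 0 0 20;0 0 0.03 0 0 0 20;0 0 0.03 0 0 0 20;0 0 0.02 0 0 0 20;0 0 0 0 0 0 20'
```

```text
time: 3.98
tool_pos: [507.6, -157.2, 90.9]
tcp_rot: [-3.141, 0.001, 2.73]
contact_force: [-1.7, -0.3, 7.3]
grip_width: 38.8
finger_force: 30.0
time: 4.65
tool_pos: [508.9, -157.7, 249.4]
tcp_rot: [-3.142, 0.008, 2.73]
contact_force: [1.0, -0.2, -2.8]
grip_width: 39.4
finger_force: 30.0
```

Blank lifted and held (grip width 39 mm, 30 N). Next I'll carry it toward the V-block while turning it.

```bash
python3 -m creep '0 0.01 0 0 0 -0.12 20;0 0.01 0 0 0 -0.12 20;0 0.01 0 0 0 -0.12 20;0 0.01 0 0 0 -0.12 20;0 0.01 0 0 0 -0.12 20;0 0.01 0 0 0 -0.12 20;0 0.01 0 0 0 -0.12 20;0 0.01 0 0 0 -0.12 20' && python3 -m creep '0 0.01 0 0 0 -0.12 20;0 0.01 0 0 0 -0.12 20;0 0.01 0 0 0 -0.12 20;0 0.01 0 0 0 -0.12 20;0 0.01 0 0 0 -0.12 20;0 0.01 0 0 0 -0.12 20;0 0.01 0 0 0 -0.12 20;0 0.01 0 0 0 -0.12 20' && python3 -m creep '0 0.01 0 0 0 -0.12 20;0 0.01 0 0 0 -0.12 20;0 0.01 0 0 0 -0.12 20;0 0.01 0 0 0 -0.12 20;0 0.01 0 0 0 -0.12 20;0 0.01 0 0 0 -0.12 20;0 0.01 0 0 0 -0.12 20;0 0 0 0 0 0 20'
```

```text
time: 5.32
tool_pos: [506.6, -76.4, 243.3]
tcp_rot: [-3.139, -0.002, 1.764]
contact_force: [-0.3, -0.0, -3.9]
grip_width: 39.2
finger_force: 30.0
time: 5.98
tool_pos: [506.6, 3.5, 243.3]
tcp_rot: [-3.139, 0.002, 0.804]
contact_force: [0.4, 0.8, -3.0]
grip_width: 39.3
finger_force: 30.0
time: 6.65
tool_pos: [506.6, 74.2, 243.4]
tcp_rot: [-3.141, 0.003, -0.033]
contact_force: [-0.2, 0.5, -3.9]
grip_width: 39.2
finger_force: 30.0
```

Now turn the remaining -0.1 and look from the wrist with the block to the side.

```bash
python3 -m creep '0 0.015 0.03 0 0 -0.1 20;0 0.015 0.03 0 0 0 20;0 0 0.02 0 0 0 20;0 0 0 0 0 0 20;0 0 0 0 0 0 20'
python3 - <<'E'
from h import *
import pickle
from plant import readout
o=readout.get_obs();print(o['tool_pos'],o['tcp_rot'])
im=viewer.capture('wrist'); pickle.dump(cam('wrist'),open('w2.pkl','wb'))
cv2.imwrite('pics/w2.png',im[:,:,::-1])
E
```

```text
time: 7.07
tool_pos: [507.4, 102.5, 324.5]
tcp_rot: [3.141, -0.0, -0.127]
contact_force: [-0.4, -0.2, -4.8]
grip_width: 39.2
finger_force: 30.0
[507.43108883 102.48483324 324.54505666] [ 3.14115125e+00 -8.57047343e-05 -1.27302047e-01]
```

View pics/w2.png

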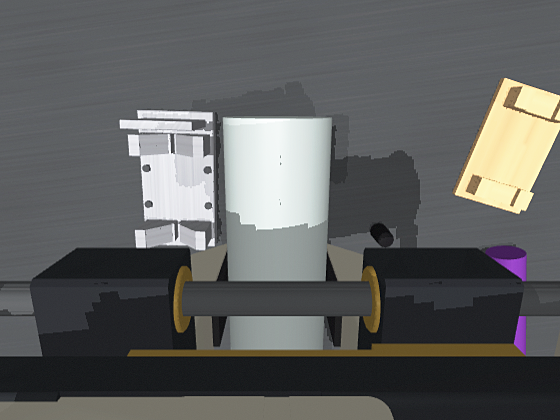

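The wrist view shows the blank with its base end pointing up in the image. The V-block is at the left, with its stop at the top (about (170,124)), so the orientation is right. I'll enlarge the block to pick out keypoints.

Run:
```python
import cv2
im=cv2.imread('pics/w2.png')[100:250,110:225]
cv2.imwrite('pics/w2c.png',cv2.resize(im,None,fx=4,fy=4,interpolation=cv2.INTER_CUBIC))
```

```text
(no output)
```

View pics/w2c.png

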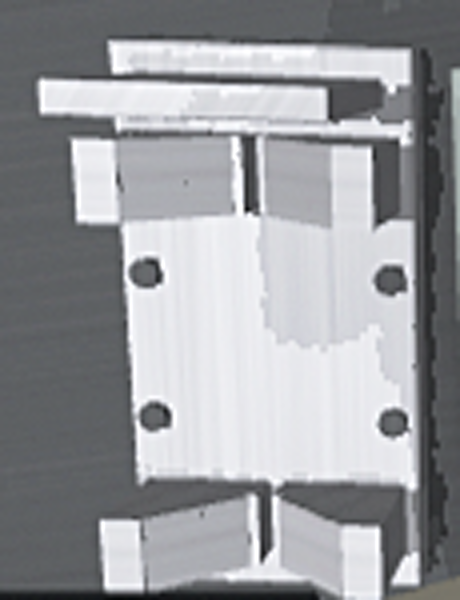

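```bash
cat > fv.py <<'E'
from h import *
import pickle
from scipy.optimize import least_squares
K=[(-81,-40,15,108,42),(-81,40,15,411,48),(69,40,15,418,583),(-65,-32,81,40,114),(-65,32,81,328,121),(-58,-26,53,117,140),(-38,-26,53,120,222),(-58,26,53,330,145),(-38,26,53,332,228),(38,-26,53,142,521),(38,26,53,343,524)]
K=np.array(K,float); uv=(K[:,3:]+.5)/4-.5+[110,100]; cr=pickle.load(open('w2.pkl','rb'))
def W(p):
    c,s=np.cos(p[2]),np.sin(p[2]); return K[:,:3]@np.array([[c,s,0],[-s,c,0],[0,0,1]])+[p[0],p[1],0]
r=least_squares(lambda p:(proj(W(p),None,cr)-uv).ravel(),[507,210,3.0],x_scale=[1,1,.01],loss='soft_l1')
print(r.x); print((proj(W(r.x),None,cr)-uv).round(1).tolist())
# blank in hand: base face top edge etc.
E
python3 fv.py
python3 - <<'E'
from h import *
import pickle
# same method on top view, stop/base points
K=np.array([(-65,-32,81,152,60),(-65,32,81,236,72),(69,-40,15,122,244),(69,40,15,230,262)],float)
E
```

```text
[507.82181613 210.9019018    2.988089  ]
[[-0.6, -1.0], [0.6, -0.5], [1.3, 0.9], [-0.4, 0.2], [0.3, 0.4], [-0.9, -0.2], [-0.1, 0.2], [0.2, -0.0], [0.4, 0.1], [-0.5, -0.3], [0.0, 0.2]]
```

```bash
python3 -m creep '-0.0015 0.03 -0.03 0 0 -0.0265 20;-0.002 0.03 -0.03 0 0 0 20;-0.002 0.03 -0.03 0 0 0 20;0 0.019 -0.03 0 0 0 20;0 0 -0.03 0 0 0 20;0 0 -0.02 0 0 0 20;0 0 -0.01 0 0 0 20;0 0 0 0 0 0 20'
python3 - <<'E'
from h import *
import pickle
from plant import readout
o=readout.get_obs();print(o['tool_pos'],o['tcp_rot'])
im=viewer.capture('wrist'); pickle.dump(cam('wrist'),open('w3.pkl','wb'))
s=viewer.capture('scene');f=lambda i,u,v,w,h,k:cv2.resize(i[v:v+h,u:u+w],None,fx=k,fy=k,interpolation=cv2.INTER_CUBIC)
cv2.imwrite('pics/m3.png',np.hstack([f(im,140,0,280,420,1),f(s,310,90,140,140,3)])[:,:,::-1])
E
```

```text
time: 7.78
tool_pos: [500.0, 209.1, 143.0]
tcp_rot: [3.138, 0.007, -0.156]
contact_force: [-0.2, 0.5, -3.8]
grip_width: 39.5
finger_force: 30.0
[500.0017991  209.09008296 143.02596066] [ 3.13812891  0.00747254 -0.156352  ]
```

View pics/m3.png

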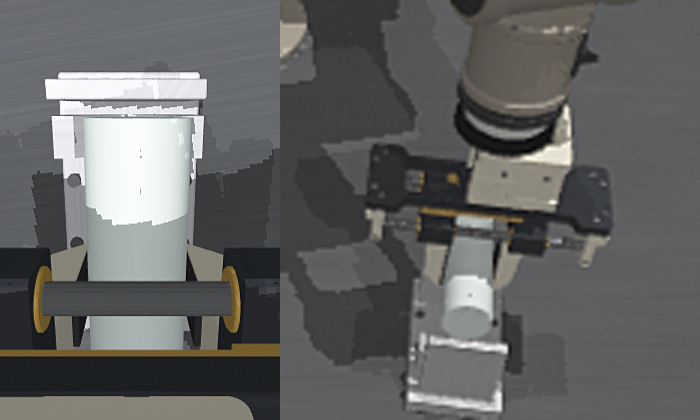

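The blank is over the V with its base toward the stop, about 3–4 mm too far to the right in the image (world -y). I'll correct that, come lower and measure the two against each other in one image.

```bash
python3 -m creep '0.001 0.003 -0.01 0 0 0 20;0 0 -0.005 0 0 0 20;0 0 0 0 0 0 20;0 0 0 0 0 0 20;0 0 0 0 0 0 20'
python3 - <<'E'
from h import *
import pickle
im=viewer.capture('wrist'); pickle.dump(cam('wrist'),open('w4.pkl','wb')); print(cam('wrist')[0])
cv2.imwrite('pics/w4.png',im[:,:,::-1])
cv2.imwrite('pics/w4c.png',cv2.resize(im[60:260,165:405],None,fx=3,fy=3,interpolation=cv2.INTER_CUBIC)[:,:,::-1])
E
```

```text
time: 8.3
tool_pos: [503.3, 213.2, 132.3]
tcp_rot: [-3.141, -0.001, -0.157]
contact_force: [-0.2, 0.5, -3.7]
grip_width: 39.4
finger_force: 30.0
{'fx': 373.1776063297649, 'fy': 373.1776063297649, 'cx': 276.42577701699565, 'cy': 208.82396296104343, 'origin': array([572.40033704, 201.75705914, 226.1755792 ]), 'rotation': array([-2.60803487e-01,  1.45267527e-03, -1.72679933e+00])}
```

View pics/w4c.png

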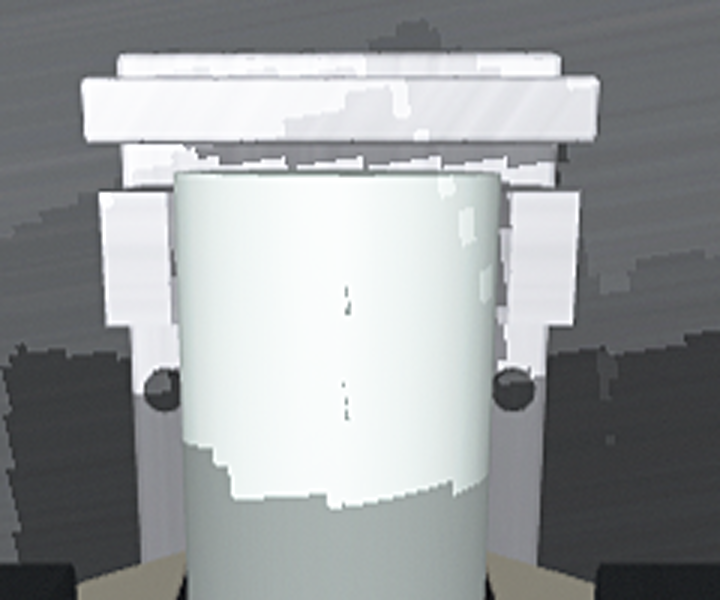

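Nearly symmetric now: blank centre is at column ≈277.5 and block centre at ≈278.5, i.e. about 0.5 mm off. The base edge is at row 117.3 and the stop's inner edge at row 107. I'll compute the gap.

```bash
python3 - <<'E'
from h import *
import pickle
cr=pickle.load(open('w4.pkl','rb'))
s=back([[278.5,106.7]],81,None,cr)[0]
for z in(102,103.4): 
    b=back([[277.3,117.0]],z,None,cr)[0]; rd=np.array([np.cos(2.988),np.sin(2.988),0]); n=np.array([-rd[1],rd[0],0]); print(s,b,(b-s)@rd,(b-s)@n)
E
python3 -m creep '0 -0.0005 -0.008 0 0 0 20;0 0 -0.007 0 0 0 20;0 0 -0.005 0 0 0 20;0 0 -0.003 0 0 0 20;0 0 0 0 0 0 20;0 0 0 0 0 0 20'
```

```text
[573.21811269 201.05403731  81.        ] [569.98763722 202.03313485 102.        ] 3.3422373474820497 -0.47334268687381414
[573.21811269 201.05403731  81.        ] [570.01483886 202.03002228 103.4       ] 3.314879735877065 -0.47442831709422545
time: 8.85
tool_pos: [503.0, 212.7, 108.6]
tcp_rot: [3.141, 0.001, -0.157]
contact_force: [0.3, 0.8, -3.5]
grip_width: 39.0
finger_force: 30.0
```

```bash
python3 -m creep '0.001 -0.00015 -0.001 0 0 0 20;0.001 -0.00015 -0.001 0 0 0 20;0.0005 -0.0001 0 0 0 0 20;0 0 0 0 0 0 20;0 0 0 0 0 0 20' ; python3 -m creep '0.0004 -0.0001 0 0 0 0 20;0 0 0 0 0 0 20;0 0 0 0 0 0 20';python3 -m creep '0.0004 -0.0001 0 0 0 0 20;0 0 0 0 0 0 20;0 0 0 0 0 0 20'
```

```text
time: 9.27
tool_pos: [505.7, 212.3, 107.0]
tcp_rot: [-3.142, -0.0, -0.157]
contact_force: [1.4, 0.7, -4.7]
grip_width: 39.1
finger_force: 30.0
time: 9.52
tool_pos: [506.0, 212.2, 107.0]
tcp_rot: [3.142, -0.0, -0.157]
contact_force: [-0.3, -0.6, -3.4]
grip_width: 39.4
finger_force: 30.0
time: 9.77
tool_pos: [506.4, 212.1, 107.0]
tcp_rot: [3.142, -0.0, -0.157]
contact_force: [-0.4, 0.1, -4.0]
grip_width: 39.5
finger_force: 30.0
```

```bash
for i in 1; do python3 -m creep '0.0004 -0.0001 0 0 0 0 20;0 0 0 0 0 0 20;0 0 0 0 0 0 20'; done; python3 -m creep '0.0004 -0.0001 0 0 0 0 20;0 0 0 0 0 0 20;0 0 0 0 0 0 20'
```

```text
time: 10.02
tool_pos: [506.6, 212.0, 106.9]
tcp_rot: [3.141, 0.001, -0.157]
contact_force: [-0.3, 0.6, -3.1]
grip_width: 39.1
finger_force: 30.0
time: 10.27
tool_pos: [506.6, 211.9, 106.8]
tcp_rot: [3.141, 0.001, -0.157]
contact_force: [-3.3, 1.5, -2.6]
grip_width: 38.9
finger_force: 30.0
```

The base has touched the stop (-3 N). I'll back off 0.4 mm and lower it into the V.

```bash
python3 -m creep '-0.0004 0.0001 -0.0005 0 0 0 20;0 0 -0.0005 0 0 0 20;0 0 0 0 0 0 20;0 0 0 0 0 0 20';python3 -m creep '0 0 -0.0004 0 0 0 20;0 0 0 0 0 0 20;0 0 0 0 0 0 20';python3 -m creep '0 0 -0.0004 0 0 0 20;0 0 0 0 0 0 20;0 0 0 0 0 0 20'
```

```text
time: 10.6
tool_pos: [506.6, 211.9, 105.8]
tcp_rot: [3.141, 0.001, -0.157]
contact_force: [-4.1, 0.9, -2.9]
grip_width: 39.2
finger_force: 30.0
time: 10.85
tool_pos: [506.6, 212.0, 105.5]
tcp_rot: [3.141, 0.001, -0.157]
contact_force: [-4.4, 1.2, -2.4]
grip_width: 39.4
finger_force: 30.0
time: 11.1
tool_pos: [506.5, 212.0, 105.1]
tcp_rot: [3.141, 0.001, -0.157]
contact_force: [-5.5, 1.3, -1.7]
grip_width: 39.3
finger_force: 30.0
```

```bash
python3 -m creep '-0.0008 0.0001 0 0 0 0 20;0 0 0 0 0 0 20;0 0 0 0 0 0 20';python3 -m creep '0 0 -0.0004 0 0 0 20;0 0 0 0 0 0 20;0 0 0 0 0 0 20';python3 -m creep '0 0 -0.0004 0 0 0 20;0 0 0 0 0 0 20;0 0 0 0 0 0 20'
```

```text
time: 11.35
tool_pos: [506.5, 212.0, 105.3]
tcp_rot: [-3.141, -0.001, -0.157]
contact_force: [-1.1, 0.2, -4.1]
grip_width: 39.2
finger_force: 30.0
time: 11.6
tool_pos: [506.5, 212.0, 104.8]
tcp_rot: [-3.141, -0.001, -0.157]
contact_force: [0.4, 0.2, -3.6]
grip_width: 39.3
finger_force: 30.0
time: 11.85
tool_pos: [506.4, 212.0, 104.5]
tcp_rot: [-3.141, -0.001, -0.157]
contact_force: [0.1, 0.0, -2.0]
grip_width: 39.2
finger_force: 30.0
```

```bash
python3 -m creep '0 0 -0.0004 0 0 0 20;0 0 0 0 0 0 20;0 0 0 0 0 0 20';python3 -m creep '0 0 -0.0004 0 0 0 20;0 0 0 0 0 0 20;0 0 0 0 0 0 20'
```

```text
time: 12.1
tool_pos: [506.4, 212.1, 104.4]
tcp_rot: [-3.141, -0.001, -0.157]
contact_force: [0.5, -0.9, 1.0]
grip_width: 39.2
finger_force: 30.0
time: 12.35
tool_pos: [506.4, 212.1, 104.3]
tcp_rot: [-3.141, -0.001, -0.157]
contact_force: [-1.2, -0.5, 6.4]
grip_width: 39.3
finger_force: 30.0
```

The blank is seated, with small sideways force. Now release it so it settles, rise, shut the fingers and press straight down from above.

```bash
python3 -m creep '0 0 0.0004 0 0 0 20;0 0 0 0 0 0 55;0 0 0 0 0 0 55;0 0 0 0 0 0 55;0 0 0 0 0 0 55;0 0 0 0 0 0 55;0 0 0 0 0 0 55;0 0 0 0 0 0 55'; python3 -m creep '0 0 0.01 0 0 0 55;0 0 0.015 0 0 0 55;0 0 0.02 0 0 0 55;0 0 0.015 0 0 0 55;0 0 0 0 0 0 0;0 0 0 0 0 0 0;0 0 0 0 0 0 0;0 0 0 0 0 0 0'; python3 -m creep '0 0 0 0 0 0 0;0 0 0 0 0 0 0;0 0 0 0 0 0 0;0 0 0 0 0 0 0'
python3 - <<'E'
from h import *
im=viewer.capture('wrist'); 
cv2.imwrite('pics/w5c.png',cv2.resize(im[40:320,130:430],None,fx=2,fy=2)[:,:,::-1])
E
```

```text
time: 13.02
tool_pos: [505.9, 212.1, 103.9]
tcp_rot: [3.141, 0.0, -0.157]
contact_force: [0.2, -0.8, 0.7]
grip_width: 50.7
finger_force: 0.0
time: 13.68
tool_pos: [505.4, 211.9, 163.0]
tcp_rot: [3.141, 0.002, -0.157]
contact_force: [0.1, -0.7, -0.1]
grip_width: 28.7
finger_force: 0.0
time: 14.02
tool_pos: [505.9, 212.1, 163.6]
tcp_rot: [3.141, 0.001, -0.157]
contact_force: [-0.1, -0.0, 0.2]
grip_width: 2.7
finger_force: 0.0
```

View pics/w5c.png

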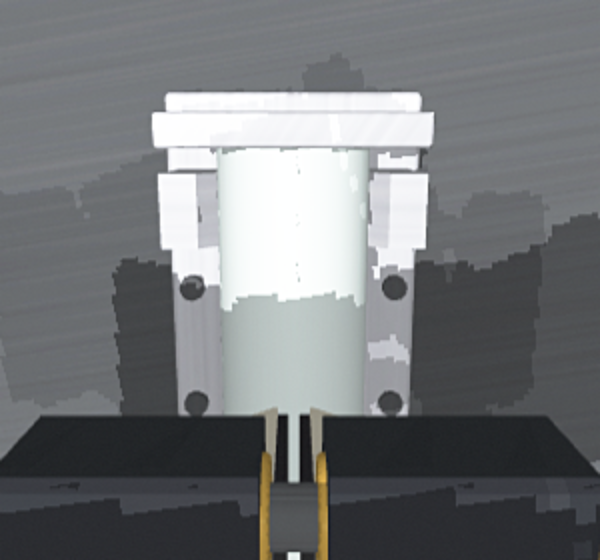

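The blank lies centred in the V with its base at the stop, and the shut fingers are above it. Now press down in small steps.

```bash
python3 -m creep '0 0 -0.008 0 0 0 0;0 0 -0.006 0 0 0 0;0 0 -0.004 0 0 0 0;0 0 -0.001 0 0 0 0;0 0 0 0 0 0 0;0 0 0 0 0 0 0';python3 -m creep '0 0 -0.001 0 0 0 0;0 0 0 0 0 0 0;0 0 0 0 0 0 0';python3 -m creep '0 0 -0.0007 0 0 0 0;0 0 0 0 0 0 0;0 0 0 0 0 0 0'
```

```text
time: 14.57
tool_pos: [506.0, 212.1, 144.8]
tcp_rot: [3.141, 0.0, -0.157]
contact_force: [0.2, 0.2, -0.2]
grip_width: 0.4
finger_force: 0.0
time: 14.82
tool_pos: [506.1, 212.1, 144.1]
tcp_rot: [-3.142, -0.0, -0.157]
contact_force: [-0.8, 0.3, -0.3]
grip_width: 0.2
finger_force: 0.0
time: 15.07
tool_pos: [506.0, 212.1, 143.3]
tcp_rot: [3.142, -0.0, -0.157]
contact_force: [-0.3, 0.4, -0.8]
grip_width: 0.0
finger_force: 0.0
```

```bash
python3 -m creep '0 0 -0.0007 0 0 0 0;0 0 -0.0003 0 0 0 0;0 0 0 0 0 0 0;0 0 0 0 0 0 0';python3 -m creep '0 0 -0.0005 0 0 0 0;0 0 0 0 0 0 0;0 0 0 0 0 0 0';python3 -m creep '0 0 -0.0005 0 0 0 0;0 0 0 0 0 0 0;0 0 0 0 0 0 0'
```

```text
time: 15.4
tool_pos: [506.0, 212.1, 142.2]
tcp_rot: [3.141, 0.0, -0.157]
contact_force: [-0.6, 0.2, -0.6]
grip_width: 0.4
finger_force: 0.0
time: 15.65
tool_pos: [506.0, 212.1, 141.7]
tcp_rot: [3.141, 0.0, -0.157]
contact_force: [0.5, 0.1, 0.5]
grip_width: 0.1
finger_force: 0.0
time: 15.9
tool_pos: [506.0, 212.1, 141.2]
tcp_rot: [3.141, 0.0, -0.157]
contact_force: [0.7, 0.5, 0.6]
grip_width: 0.3
finger_force: 0.0
```

```bash
python3 -m creep '0 0 -0.0005 0 0 0 0;0 0 0 0 0 0 0;0 0 0 0 0 0 0';python3 -m creep '0 0 -0.0005 0 0 0 0;0 0 0 0 0 0 0;0 0 0 0 0 0 0'
```

```text
time: 16.15
tool_pos: [506.0, 212.1, 141.0]
tcp_rot: [-3.142, -0.0, -0.157]
contact_force: [-0.8, -0.9, 2.6]
grip_width: 0.6
finger_force: 1.4
time: 16.4
tool_pos: [506.1, 212.1, 140.9]
tcp_rot: [-3.141, -0.001, -0.157]
contact_force: [-2.2, -0.3, 7.2]
grip_width: 0.7
finger_force: 3.4
```

```bash
python3 -m creep '0 0 -0.0005 0 0 0 0;0 0 0 0 0 0 0;0 0 0 0 0 0 0';python3 -m creep '0 0 -0.0005 0 0 0 0;0 0 0 0 0 0 0;0 0 0 0 0 0 0;0 0 -0.0005 0 0 0 0;0 0 0 0 0 0 0;0 0 0 0 0 0 0'
```

```text
time: 16.65
tool_pos: [506.1, 212.1, 140.9]
tcp_rot: [-3.141, -0.001, -0.157]
contact_force: [-2.7, -1.3, 9.8]
grip_width: 0.4
finger_force: 5.1
time: 17.15
tool_pos: [506.1, 212.1, 140.7]
tcp_rot: [-3.141, -0.001, -0.157]
contact_force: [-5.8, -1.6, 17.6]
grip_width: 0.5
finger_force: 8.7
```

```bash
python3 -m creep '0 0 -0.0005 0 0 0 0;0 0 0 0 0 0 0;0 0 -0.0004 0 0 0 0;0 0 0 0 0 0 0;0 0 0 0 0 0 0;0 0 0 0 0 0 0;0 0 0 0 0 0 0;0 0 0 0 0 0 0'; python3 -m creep '0 0 0 0 0 0 0;0 0 0 0 0 0 0;0 0 0 0 0 0 0;0 0 0 0 0 0 0;0 0 0 0 0 0 0;0 0 0 0 0 0 0;0 0 0 0 0 0 0;0 0 0 0 0 0 0'
python3 - <<'E'
from h import *
im=viewer.capture('wrist'); s=viewer.capture('scene')
f=lambda i,u,v,w,h,k:cv2.resize(i[v:v+h,u:u+w],None,fx=k,fy=k,interpolation=cv2.INTER_CUBIC)
cv2.imwrite('pics/m6.png',np.hstack([f(im,150,40,260,280,1.5),f(s,320,110,105,140,3)])[:,:,::-1])
E
```

```text
time: 17.82
tool_pos: [506.1, 212.1, 140.6]
tcp_rot: [-3.141, -0.002, -0.156]
contact_force: [-8.0, -2.3, 24.0]
grip_width: 0.2
finger_force: 12.0
time: 18.48
tool_pos: [506.1, 212.1, 140.7]
tcp_rot: [-3.141, -0.002, -0.157]
contact_force: [-8.1, -3.9, 24.4]
grip_width: 0.3
finger_force: 12.0
```

View pics/m6.png

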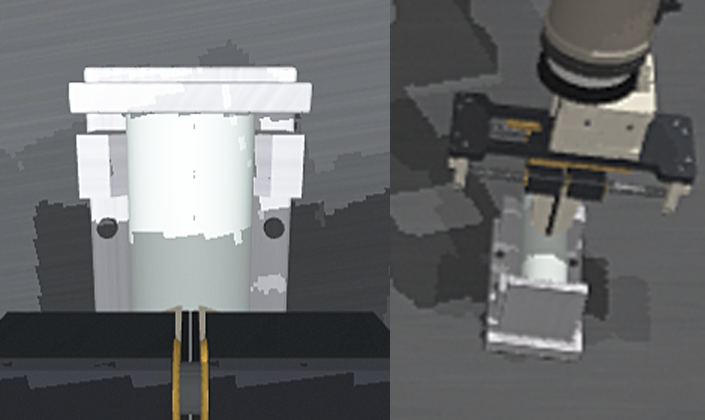

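The picture shows the blank against the stop and symmetric in the V, with the fingers on top. The push is steady at 24 N, which puts roughly 17–23 N on each flank. Handing in.

```bash
python3 -c "
from plant import order
print(order.close_job())"
```

```text
the job is handed in; nothing more can be done
None
```

The blank lies in the V-block with its base end against the stop, held down by the closed fingers with a steady push of about 24 N; the job is handed in, but no verdict was shown.

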